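# Index the next sample carrier into the reading station

## Task

On the sample changer, bring the carrier with the yellow tab into the reading station: slide the carriers round the loop one at a time into whichever place is empty (never lift them), which first takes the other two out of its way, and push the yellow one fully home against the station's stop so that the steel latch drops behind it, then let go. Do not jolt the glass vials: feel for each stop slowly and press against it no harder than about 10 N. Leave the things round the changer where they are.

Things in the scene. Friction and masses are not known exactly. Their poses are not given: they have to be found in the camera images.
- tray: fixed deck of the sample changer, dark steel plate 6 mm thick; origin on the bench under its middle, x away from the robot, y left along the lanes. Walls 18 mm high over the bench enclose x -78 to +78, y -88 to +77 mm. Two lanes along y, centred at x -39.5 (near) and +39.5 (far), with four places. The black read head (70 mm high) stands at x 33 to 63, y from 71 or more
- place_park (a point): on the plate, middle of the parking place (near lane, right), empty at the start; axes as the tray's. A carrier centred here has 1.5 mm left to the end wall at its right and about 1 mm to the near wall
- place_exit (a point): on the plate, middle of the exit place (near lane, left); axes as the tray's. A carrier centred here has about 1 mm left to the near wall
- place_feed (a point): on the plate, middle of the feed place (far lane, right), where the yellow-tabbed carrier waits; axes as the tray's
- place_read (a point): on the plate, nominal middle of a carrier in the reading station (far lane, left), 30 mm right (-y) of the nominal face of the steel stop bar (top 24 mm over the bench). The station is clamped on by hand: the real stop lies up to 9 mm further left or right, differently every time, and is not measured: feel for it
- latch (a joint): sprung steel latch along the far lane's outer edge at the station: 0 = down, grows as it is lifted (rad). A carrier slid left lifts its ramped nose (about 0.1 rad, 2 to 6 N of push), runs beneath, and within about 1.5 mm of the stop the nose drops behind it (reads 0 again). Down, it bars the way back to the right, not the way across to the near lane
- carrier_blue_tab (a point): centre of the blue grip tab (26 mm in x, 10 in y, 25 to 54 mm above the carrier's underside; this point 40 above it, 46 over the bench) of a white carrier with a clear vial. Axes as the tray's. Carrier 76 (x) x 60 (y) x 24 mm, 0.25 to 0.45 kg, its centre 24 mm from here towards +x; vial 36 mm towards +x, its top 93 mm over the bench. Starts in the station or the exit place
- carrier_red_tab (a point): centre of the red grip tab (26 mm in x, 10 in y, 25 to 54 mm above the carrier's underside; this point 40 above it, 46 over the bench) of a white carrier with a clear vial. Axes as the tray's. Carrier 76 (x) x 60 (y) x 24 mm, 0.25 to 0.45 kg, its centre 24 mm from here towards +x; vial 36 mm towards +x, its top 93 mm over the bench. Starts in the station or the exit place
- carrier_yellow_tab (a point): centre of the yellow grip tab (26 mm in x, 10 in y, 25 to 54 mm above the carrier's underside; this point 40 above it, 46 over the bench) of a white carrier with a vial of yellow liquid. Axes as the tray's. Carrier 76 (x) x 60 (y) x 24 mm, 0.25 to 0.45 kg, its centre 24 mm from here towards +x; vial 36 mm towards +x, its top 93 mm over the bench. Starts in the feed place
- marker_pen_mid (a point): white and blue marker lying on the bench, 135 mm, a bystander; this point is its middle
- spare_vial_mid (a point): small empty standing vial, 23 x 54 mm, a bystander; this point is its middle
- stock_bottle_mid (a point): brown bottle, 32 x 53 mm, a bystander; this point is its middle

How it is judged:
On the way, in this order (a step that is already met when the one before it is completed fails the run):
1. the carrier that stood in the exit place has been slid along the near lane into the parking place, the read one still stands in the station ((((x of carrier_blue_tab in the frame of tray between -0.0675 and -0.0585 m and y of carrier_blue_tab in the frame of tray between -0.066 and -0.04 m) and (x of carrier_red_tab in the frame of tray between 0.009 and 0.021 m and y of carrier_red_tab in the frame of tray between 0.014 and 0.05 m)) or ((x of carrier_red_tab in the frame of tray between -0.0675 and -0.0585 m and y of carrier_red_tab in the frame of tray between -0.066 and -0.04 m) and (x of carrier_blue_tab in the frame of tray between 0.009 and 0.021 m and y of carrier_blue_tab in the frame of tray between 0.014 and 0.05 m)))), for 0.2 s.
2. the carrier that was in the reading station has been slid across into the exit place ((((x of carrier_blue_tab in the frame of tray between -0.0675 and -0.0585 m and y of carrier_blue_tab in the frame of tray between -0.066 and -0.04 m) and (x of carrier_red_tab in the frame of tray between -0.0675 and -0.0585 m and y of carrier_red_tab in the frame of tray between 0.014 and 0.05 m)) or ((x of carrier_red_tab in the frame of tray between -0.0675 and -0.0585 m and y of carrier_red_tab in the frame of tray between -0.066 and -0.04 m) and (x of carrier_blue_tab in the frame of tray between -0.0675 and -0.0585 m and y of carrier_blue_tab in the frame of tray between 0.014 and 0.05 m)))), for 0.2 s.
At the end, for the whole second after the job is handed in: Yellow carrier in the reading station, latch down behind it (below 0.03 rad); of the other two one stands in the parking place and one in the exit place, within 5 mm of the near wall (parked tab y -66 to -40 mm in the tray, the other 14 to 50); all flat, at rest and released (x of carrier_yellow_tab in the frame of tray between 0.009 and 0.021 m and y of carrier_yellow_tab in the frame of tray between 0.022 and 0.048 m and value of joint latch below 0.03 rad and (((x of carrier_blue_tab in the frame of tray between -0.0675 and -0.0585 m and y of carrier_blue_tab in the frame of tray between -0.066 and -0.04 m) and (x of carrier_red_tab in the frame of tray between -0.0675 and -0.0585 m and y of carrier_red_tab in the frame of tray between 0.014 and 0.05 m)) or ((x of carrier_red_tab in the frame of tray between -0.0675 and -0.0585 m and y of carrier_red_tab in the frame of tray between -0.066 and -0.04 m) and (x of carrier_blue_tab in the frame of tray between -0.0675 and -0.0585 m and y of carrier_blue_tab in the frame of tray between 0.014 and 0.05 m))) and z of carrier_blue_tab in the frame of tray between 0.04 and 0.05 m and z of carrier_red_tab in the frame of tray between 0.04 and 0.05 m and z of carrier_yellow_tab in the frame of tray between 0.04 and 0.05 m and linear speed of each of carrier_blue, carrier_red, carrier_yellow below 0.01 m/s and contact force between the fingers and carrier_blue below 0.1 N and contact force between the fingers and carrier_red below 0.1 N and contact force between the fingers and carrier_yellow below 0.1 N); the robot touches nothing.
It fails at once if a carrier is lifted off the deck or tipped instead of slid (z of any of carrier_blue_tab, carrier_red_tab, carrier_yellow_tab in the frame of tray above 0.053 m or angle between any of carrier_blue, carrier_red, carrier_yellow's own z axis and vertical above 0.12 rad).
It fails at once if a carrier is pushed against the deck's guide walls or the reading station with more than 18 N (contact force between any of carrier_blue, carrier_red, carrier_yellow and guide_walls above 18 N or contact force between any of carrier_blue, carrier_red, carrier_yellow and station above 18 N).
It fails at once if a loose bystander is knocked away (distance of any of marker_pen_mid, spare_vial_mid, stock_bottle_mid from where it was at the start of the episode above 0.03 m).
It also fails if it takes over 54 s, if anything falls off the work surface, if the arm or the gripper's body presses on something with over 40 N, if the wrist force passes 120 N, or if a joint passes its speed limit or range.

## Robot

A 6-joint arm with a two-finger parallel gripper is mounted at the origin on a cart in front of the work surface, level with it; the furniture and walls round the work are solid. World frame = base frame: x ahead of the robot, y to its left, z up, the work surface at z = 0. Lengths are in m, angles in rad, forces in N, time in s.
With the tool pointing down it reaches from about 0.35 to 0.775 m from the base axis. Payload 5.5 kg.
Tool frame: the origin (TCP) lies at the very end of the fingers, on their centre line; the grasp point (between the pads) lies 19 mm behind it; x points along the fingers, y is the direction in which the jaws open and shut, and the axes are right-handed (so a half turn about x gives the same grasp; the last joint's range is limited). The gripper opens to 85 mm and grips with 20 to 120 N. Pads are 22 mm wide; open, the fingers measure 114 mm over their backs; the gripper's body (76 mm by 85 mm) begins 54 mm behind the grasp point. The pads swing forward as they close: fully open they stand 13 mm farther back than shut.
Start: joints at [-1.428, 0.313, 0.046, 1.304, 0, 1.431], TCP at [0.16, -0.552, 0.231] pointing down, gripper open.
Joint ranges: [-2.76, 2.76], [-0.86, 1.69], [-1.03, 1.26], [-2.2, 2.34], [-1.47, 1.5], [-3.14, 3.14]. Speed limits (rad/s): [2.57, 2.57, 3.14, 3.14, 3.14, 3.14].

## Interface

Orientations are given as a rotation vector (axis times angle).
In Python, from plant import * gives the robot as it stands.
- The arm moves only by the shell command python3 -m pendant 'ROWS' [FORCE]. ROWS is a JSON object of lists of equal length, an entry for each row: "claw": the closure, from 0 (fully open) to 1 (shut); "offset": the shift along the tool's x, y, z in m, a list of three; "yaw": the turn about the tool's x in degrees. A call has 1 to 20 rows; each row shifts and turns the commanded pose from where the row before left it, along the tool's axes as they then stand; what a row does not reach is not made up. A row lasts 1/10 s, in which the tool goes at most 50 mm and 8.59 degrees, less where a joint would pass 70% of its speed; a pose out of reach is approached as far as the arm can. A call is refused whole if a number of a shift passes 0.05 or a number of a turn 8.59, either way. A call with a gripper value outside its range is refused whole. The fingers move at their own pace and stop on an object; FORCE is the grip in N (left out, the last holds). Time passes only in rows, so rows that do not move let the fingers close. It gives the time, the measured TCP pose, the force and the opening at its end, in the units of the state.
- read_state(): the state, without advancing time (a new reading comes with each control period).
- get_image(name): name is "side" or "top"; returns a dict with "color" (420x560x3 uint8, red, green, blue), "depth" (420x560 float32, m along the optical axis (not along the pixel's ray), 0 where there is no reading), "camera_matrix" (3x3 intrinsics, pixels), "world_from_camera" (4x4, takes a point from camera to world coordinates). Camera axes: x right, y down, z forward; pixel columns grow to the right and rows downward; lengths in m; the calibration is good to about 2 mm. A picture is of the moment at which its call begins.
- close_job(): hands the job in, once; it reports no verdict.
The state is a dict: "t": time; "qpos": joint angles; "qvel": joint speeds; "tau": joint torques, N m; "position": TCP position; "orientation": TCP orientation; "wrist_force": force on the tool from outside, world axes, zero at the start; "wrist_torque": the same for the moment, N m; "finger_gap": opening from 0.0 (shut) to 1.0 (fully open).
Only numpy, scipy, OpenCV 4.12 (cv2) and the standard library are available. Lean on these libraries where they do the work, as an engineer would, in place of code of your own. Each camera call takes 0.05 s, during which the arm holds its last target. There are 200 camera calls.

## Working session

There is one attempt and no reset: what is moved stays moved. The work goes in short steps, Python scripts to look and compute and a shell command to move; the robot and the scene stay as the last step left them, time stands still between calls to the robot, and variables do not carry over. Pictures are saved under pics/ and viewed, about 8 in all and at most 12, crops included, and the job is handed in when it is done.

```bash
mkdir -p pics; ls
python3 - <<'E'
from plant import *
import cv2,numpy as np
s=read_state();print({k:np.round(v,3).tolist() for k,v in s.items()})
ims=[]
for n in("top","side"):
    d=get_image(n);np.savez("/tmp/"+n,**d);cv2.imwrite(f"pics/{n}0.png",d["color"][:,:,::-1]);print(n,d["camera_matrix"].tolist(),np.round(d["world_from_camera"],3).tolist())
E
```

```text
pics
{'t': 0.0, 'qpos': [-1.428, 0.314, 0.045, 1.304, 0.0, 1.431], 'qvel': [0.001, -0.001, 0.002, -0.0, -0.001, -0.0], 'tau': [-0.0, -48.063, 29.853, 0.019, -0.0, 0.0], 'position': [0.16, -0.552, 0.23], 'orientation': [2.071, 0.297, -2.071], 'wrist_force': [0.034, 0.197, -0.34], 'wrist_torque': [-0.031, 0.008, 0.036], 'finger_gap': 0.998}
top [[419.37094868293593, 0.0, 277.6316778451205], [0.0, 419.37094868293593, 207.98003142151924], [0.0, 0.0, 1.0]] [[0.009, -0.997, 0.074, 0.492], [-1.0, -0.008, 0.01, -0.165], [-0.01, -0.074, -0.997, 0.946], [0.0, 0.0, 0.0, 1.0]]
side [[486.64190742883227, 0.0, 273.3611748280327], [0.0, 486.64190742883227, 214.55485495486292], [0.0, 0.0, 1.0]] [[0.87, -0.279, 0.406, 0.134], [-0.493, -0.505, 0.709, -0.938], [0.007, -0.817, -0.577, 0.684], [0.0, 0.0, 0.0, 1.0]]
```

View pics/top0.png

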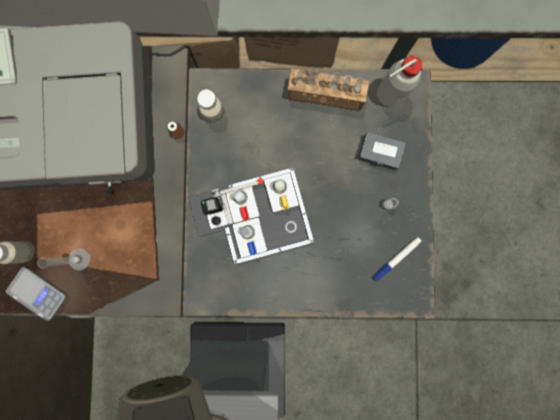

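View pics/side0.png

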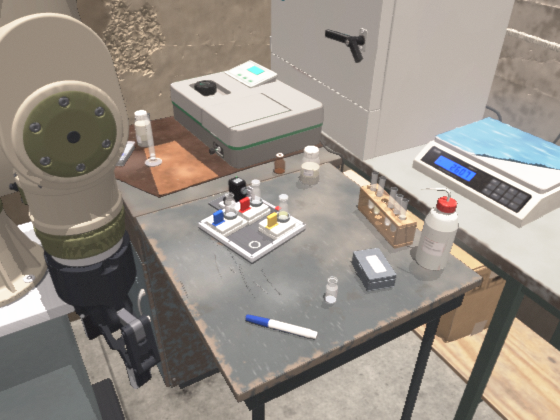

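```bash
cat > h.py <<'E'
import cv2,numpy as np
from plant import *
def ray(d,uv,z):
    K=np.array(d["camera_matrix"]);T=np.array(d["world_from_camera"])
    uv=np.atleast_2d(uv).astype(float)
    r=(np.linalg.inv(K)@np.c_[uv,np.ones(len(uv))].T).T@T[:3,:3].T
    o=T[:3,3];return o+r*((z-o[2])/r[:,2])[:,None]
HUE={"yellow":(18,34),"blue":(105,130),"red":(170,190)}
def mask(d,c,box):
    h=cv2.cvtColor(d["color"],cv2.COLOR_RGB2HSV).astype(int)
    a,b=HUE[c];H=h[...,0].copy()
    if c=="red":H[H<8]+=180
    m=(H>=a)&(H<=b)&(h[...,1]>120)&(h[...,2]>70)
    r=np.zeros_like(m);x0,y0,x1,y1=box;r[y0:y1,x0:x1]=m[y0:y1,x0:x1]
    n,l,s,ce=cv2.connectedComponentsWithStats(r.astype(np.uint8))
    return l,s,ce
E
python3 - <<'E'
from h import *
for n,box in(("top",(185,160,320,270)),("side",(190,170,310,260))):
    d=dict(np.load(f"/tmp/{n}.npz"))
    for c in HUE:
        l,s,ce=mask(d,c,box)
        for i in range(1,len(s)):
            if s[i,4]>8:
                zz=d["depth"][l==i]
                print(n,c,s[i].tolist(),ce[i].round(1),ray(d,ce[i],.06 if n=="top" else .05).round(4)[0])
    x0,y0,x1,y1=box
    cv2.imwrite(f"pics/{n}_crop.png",cv2.resize(d["color"][y0:y1,x0:x1,::-1],None,fx=5.5,fy=5.5,interpolation=cv2.INTER_CUBIC))
# walls: white outline
d=dict(np.load("/tmp/top.npz"));h=cv2.cvtColor(d["color"],cv2.COLOR_RGB2HSV)
m=((h[...,2]>170)&(h[...,1]<50)).astype(np.uint8);r=np.zeros_like(m);r[160:270,220:320]=m[160:270,220:320]
n,l,s,ce=cv2.connectedComponentsWithStats(r);i=1+s[1:,4].argmax()
p=np.argwhere(l==i)[:,::-1]
w=ray(d,p,.018)[:,:2].astype(np.float32);R=cv2.minAreaRect(w);print(R,cv2.boxPoints(R))
E
```

```text
top yellow [280, 196, 9, 14, 76] [284.  202.4] [ 0.569  -0.1695  0.06  ]
top blue [248, 242, 8, 13, 66] [251.7 247.9] [ 0.4725 -0.1024  0.06  ]
top red [258, 178, 6, 6, 24] [260.2 181. ] [ 0.6144 -0.1186  0.06  ]
top red [240, 207, 9, 13, 80] [244.2 213. ] [ 0.5459 -0.0854  0.06  ]
side yellow [266, 214, 11, 15, 98] [271.7 221.1] [ 0.5646 -0.1792  0.05  ]
side blue [213, 210, 11, 16, 123] [217.9 217.4] [ 0.4661 -0.109   0.05  ]
side red [239, 197, 11, 16, 127] [244.2 204.2] [ 0.5415 -0.0901  0.05  ]
side red [275, 206, 4, 4, 12] [276.9 207.7] [ 0.6009 -0.1393  0.05  ]
((0.5320718288421631, -0.08277656883001328), (0.1730174869298935, 0.11022599786520004), 16.629993438720703) [[ 0.43340868 -0.05472673]
 [ 0.46495432 -0.16034229]
 [ 0.630735   -0.11082641]
 [ 0.59918934 -0.00521085]]
```

View pics/top_crop.png

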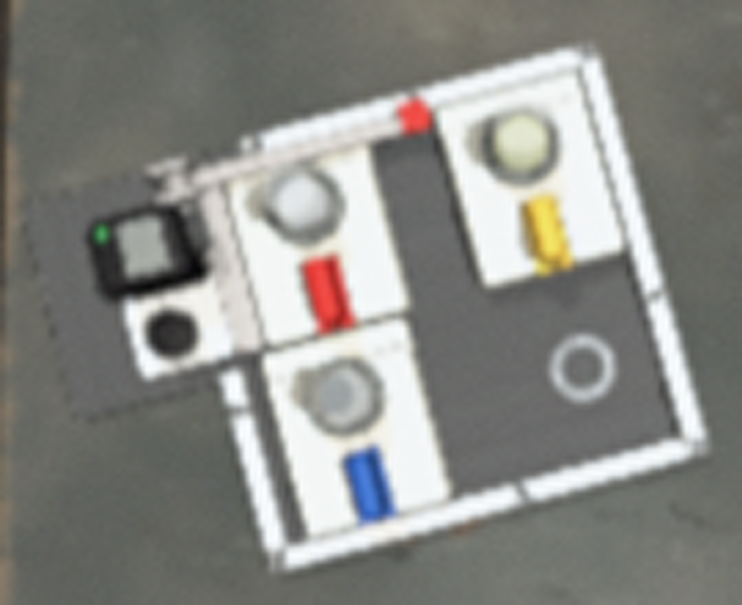

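View pics/side_crop.png

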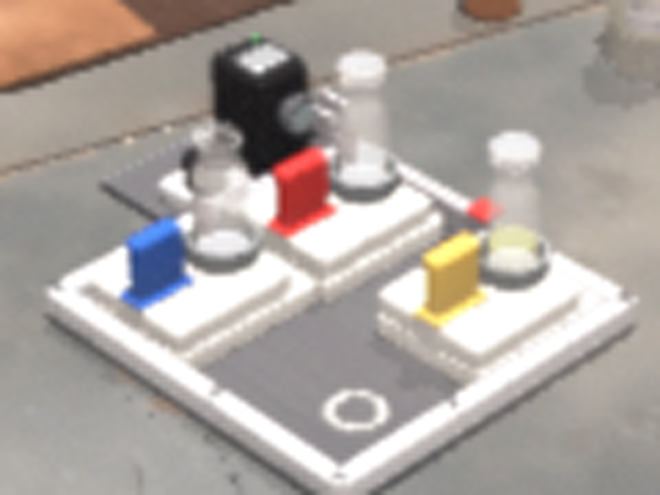

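```bash
cat >> h.py <<'E'
from scipy.spatial.transform import Rotation as Ro
def fit(A,B): # A tray -> B world, 2D
    a=A-A.mean(0);b=B-B.mean(0)
    th=np.arctan2((a[:,0]*b[:,1]-a[:,1]*b[:,0]).sum(),(a*b).sum())
    R=np.array([[np.cos(th),-np.sin(th)],[np.sin(th),np.cos(th)]])
    return th,B.mean(0)-R@A.mean(0),R
E
python3 - <<'E'
from h import *
d=dict(np.load("/tmp/top.npz"))
px=lambda a:np.array(a)/5.5+[184.6,159.6]
A=np.array([[-78,77],[-78,-88],[78,-88.]])/1e3
W=ray(d,px([[290,545],[680,438],[578,72]]),.018)[:,:2]
th,t,R=fit(A,W);print("yaw",np.degrees(th),"t",t,"res",((A@R.T+t-W)*1e3).round(1).tolist())
np.savez("/tmp/tray",th=th,t=t,R=R)
g=cv2.cvtColor(d["color"],cv2.COLOR_RGB2HSV)
for n,box in(("top",(185,160,320,270)),):
  for c in HUE:
    l,s,ce=mask(d,c,box);i=1+s[1:,4].argmax()
    p=np.argwhere(l==i)[:,::-1].astype(np.float32)
    w=ray(d,ce[i],.058)[0,:2];r=cv2.minAreaRect(ray(d,p,.06)[:,:2].astype(np.float32)*1000)
    print(c,w.round(4),"tray",((w-t)@R*1e3).round(1),r[1:])
# two-view triangulation of the tab centroids
s_=dict(np.load("/tmp/side.npz"))
for c in HUE:
    L=[]
    for D,box in((d,(185,160,320,270)),(s_,(190,170,310,260))):
        l,s,ce=mask(D,c,box);i=1+s[1:,4].argmax();o=np.array(D["world_from_camera"])[:3,3];v=ray(D,ce[i],0)[0]-o;L.append((o,v/np.linalg.norm(v)))
    M=sum(np.eye(3)-np.outer(v,v) for o,v in L);b=sum((np.eye(3)-np.outer(v,v))@o for o,v in L)
    X=np.linalg.solve(M,b);print("tri",c,X.round(4),((X[:2]-t)@R*1e3).round(1))
S=read_state();M=Ro.from_rotvec(S["orientation"]).as_matrix();print("tool axes",M.round(3).tolist())
ty=R@[0,1];print("turn about tool x needed",np.degrees(np.arctan2(M[:2,2]@ty,M[:2,1]@ty)))
E
```

```text
yaw 15.868057168886843 t [ 0.5422267  -0.11907825] res [[-1.5, 1.7], [-0.5, -1.2], [1.9, -0.5]]
yellow [ 0.5692 -0.1695] tray [ 12.1 -55.9] ((27.856292724609375, 11.821554183959961), 14.471623420715332)
blue [ 0.4724 -0.1022] tray [-62.5  35.3] ((24.51112174987793, 11.552557945251465), 16.81139373779297)
red [ 0.546  -0.0852] tray [12.9 31.5] ((27.326366424560547, 12.840953826904297), 14.8287935256958)
tri yellow [ 0.5703 -0.1695  0.0418] [ 13.3 -56.2]
tri blue [ 0.4709 -0.1006  0.0431] [-63.6  37.3]
tri red [ 0.5458 -0.0836  0.0448] [13.2 33.2]
tool axes [[-0.0, 0.279, -0.96], [0.002, -0.96, -0.279], [-1.0, -0.002, -0.0]]
turn about tool x needed -179.66397433012227
```

```bash
python3 -m pendant '{"claw":[0.6,0.6,0.6,0.6,0.6,0.6,0.6,0.6,0.6,0.6,0.6,0.6,0.6,0.6,0.6,0.6],"offset":[[0,-0.0247,-0.0304],[0,-0.0247,-0.0304],[0,-0.0247,-0.0304],[0,-0.0247,-0.0304],[0,-0.0247,-0.0304],[0,-0.0247,-0.0304],[0,-0.0247,-0.0304],[0,-0.0247,-0.0304],[0,-0.0247,-0.0304],[0,-0.0247,-0.0304],[0,-0.0247,-0.0304],[0,-0.0247,-0.0304],[0,-0.0247,-0.0304],[0,-0.0247,-0.0304],[0,0,0],[0,0,0]],"yaw":[0.4,0,0,0,0,0,0,0,0,0,0,0,0,0,0,0]}' 30
cat > rel.py <<'E'
from h import *
import sys
T=np.load("/tmp/tray.npz");S=read_state();p=np.array(S["position"])
M=Ro.from_rotvec(S["orientation"]).as_matrix()
print("t",round(S["t"],2),"tcp tray mm",((p[:2]-T["t"])@T["R"]*1e3).round(1),"z",round(p[2]*1e3,1),"gap",round(S["finger_gap"],3),"F tray",(np.array(S["wrist_force"])[:2]@T["R"]).round(2),round(S["wrist_force"][2],2),"yaw",round(np.degrees(np.arctan2(-M[1,2],-M[0,2])),2))
for a in sys.argv[1:]:
    x,y=map(float,a.split(","));d=M.T@np.r_[np.array([x,y])-p[:2],0];print(a,"tool offset",d.round(4))
E
python3 rel.py .4717,-.1014
```

```text
t: 1.7
position: [0.4755, -0.1025, 0.2308]
orientation: [2.071, 0.29, -2.074]
wrist_force: [0.0, 0.1, 0.4]
finger_gap: 0.396
t 1.7 tcp tray mm [-59.7  34.2] z 230.8 gap 0.396 F tray [0.06 0.09] 0.35 yaw 15.94
.4717,-.1014 tool offset [ 0.     -0.0021  0.0033]
```

```bash
python3 -m pendant '{"claw":[0.6,0.6,0.6,0.6,0.6,0.6,0.6,0.6,0.6],"offset":[[0.03,-0.0021,0.0033],[0.04,0,0],[0.04,0,0],[0.03,0,0],[0.02,0,0],[0.015,0,0],[0.01,0,0],[0.007,0,0],[0,0,0]],"yaw":[0,0,0,0,0,0,0,0,0]}'
python3 rel.py
python3 - <<'E'
from h import *
d=get_image("side");cv2.imwrite("pics/s1.png",cv2.resize(d["color"][140:270,170:330,::-1],None,fx=4.5,fy=4.5,interpolation=cv2.INTER_CUBIC))
E
```

```text
t: 2.6
position: [0.4712, -0.1027, 0.0388]
orientation: [2.074, 0.287, -2.076]
wrist_force: [0.1, 0.2, 0.3]
finger_gap: 0.402
t 2.6 tcp tray mm [-63.9  35.1] z 38.8 gap 0.402 F tray [0.19 0.17] 0.32 yaw 15.74
```

View pics/s1.png

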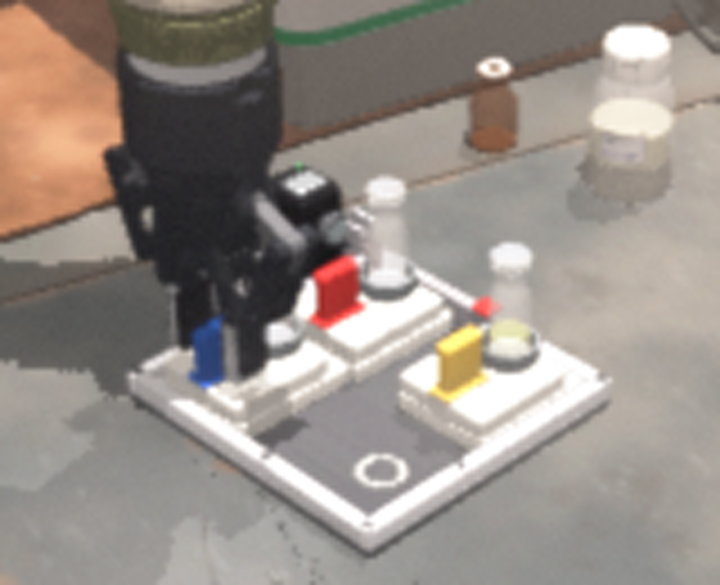

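```bash
python3 -m pendant '{"claw":[0.75,0.8,0.85,0.9,0.95,1,1,1],"offset":[[0,0,0],[0,0,0],[0,0,0],[0,0,0],[0,0,0],[0,0,0],[0,0,0],[0,0,0]],"yaw":[0,0,0,0,0,0,0,0]}' 30
python3 rel.py
```

```text
t: 3.45
position: [0.4722, -0.1022, 0.0399]
orientation: [2.075, 0.288, -2.072]
wrist_force: [-0.7, 1.6, 6.1]
finger_gap: 0.109
t 3.45 tcp tray mm [-62.7  35.4] z 39.9 gap 0.109 F tray [-0.24  1.69] 6.13 yaw 15.82
```

```bash
python3 -m pendant '{"claw":[1,1,1,1,1,1,1,1,1,1],"offset":[[-0.001,0,0],[0,0.001,0],[0,0.002,0],[0,0.003,0],[0,0.004,0],[0,0.005,0],[0,0.006,0],[0,0.006,0],[0,0.006,0],[0,0.006,0]],"yaw":[0,0,0,0,0,0,0,0,0,0]}'
python3 rel.py
```

```text
t: 4.45
position: [0.4825, -0.1405, 0.0402]
orientation: [2.074, 0.287, -2.074]
wrist_force: [-0.6, 0.3, -3.9]
finger_gap: 0.113
t 4.45 tcp tray mm [-63.3  -4.3] z 40.2 gap 0.113 F tray [-0.48  0.44] -3.88 yaw 15.79
```

```bash
python3 -m pendant '{"claw":[1,1,1,1,1,1,1,1,1,1,1,1],"offset":[[0.0006,0.005,0],[0,0.006,0],[0,0.006,0],[0,0.006,0],[0,0.006,0],[0,0.006,0],[0,0.005,0],[0,0.004,0],[0,0.003,0],[0,0.001,0],[0,0,0],[0,0,0]],"yaw":[0,0,0,0,0,0,0,0,0,0,0,0]}'
python3 rel.py
```

```text
t: 5.65
position: [0.4958, -0.1863, 0.0399]
orientation: [2.074, 0.287, -2.073]
wrist_force: [-0.5, -0.7, 4.4]
finger_gap: 0.111
t 5.65 tcp tray mm [-63.1 -52. ] z 39.9 gap 0.111 F tray [-0.71 -0.55] 4.42 yaw 15.8
```

```bash
python3 -m pendant '{"claw":[0.9,0.8,0.7,0.6,0.6,0.6,0.6,0.6,0.6,0.6],"offset":[[0,0,0],[0,0,0],[0,0,0],[0,0,0],[-0.005,0,0],[-0.015,0,0],[-0.03,0,0],[-0.03,0,0],[-0.02,0,0],[0,0,0]],"yaw":[0,0,0,0,0,0,0,0,0,0]}'
python3 rel.py .546,-.0845
python3 - <<'E'
from h import *
T=np.load("/tmp/tray.npz")
for n,box,z in(("top",(185,160,320,270),.058),("side",(190,170,310,260),.05)):
    d=get_image(n);np.savez("/tmp/"+n+"1",**d)
    for c in HUE:
        l,s,ce=mask(d,c,box)
        for i in range(1,len(s)):
            if s[i,4]>25:
                w=ray(d,ce[i],z)[0,:2];print(n,c,s[i].tolist(),w.round(4),((w-T["t"])@T["R"]*1e3).round(1))
E
```

```text
t: 6.65
position: [0.4975, -0.1871, 0.1431]
orientation: [2.077, 0.284, -2.067]
wrist_force: [1.1, -0.1, 0.0]
finger_gap: 0.397
t 6.65 tcp tray mm [-61.6 -53.2] z 143.1 gap 0.397 F tray [ 1.01 -0.41] 0.0 yaw 15.81
.546,-.0845 tool offset [-0.0001 -0.0856 -0.0746]
top red [240, 207, 8, 14, 69] [ 0.547  -0.0845] [14. 32.]
side yellow [266, 215, 11, 13, 96] [ 0.5645 -0.1793] [  5. -64.]
side blue [239, 227, 11, 17, 108] [ 0.488  -0.1942] [-72.7 -57.5]
side red [239, 198, 11, 15, 110] [ 0.5385 -0.0934] [ 3.4 25.7]
```

```bash
python3 -m pendant '{"claw":[0.6,0.6,0.6,0.6,0.6,0.6,0.6,0.6,0.6,0.6,0.6,0.6,0.6],"offset":[[0,-0.0156,-0.0146],[0,-0.025,-0.022],[0,-0.025,-0.022],[0,-0.015,-0.011],[0,-0.005,-0.005],[0,0,0],[0.03,0,0],[0.03,0,0],[0.02,0,0],[0.013,0,0],[0.006,0,0],[0.003,0,0],[0,0,0]],"yaw":[0,0,0,0,0,0,0,0,0,0,0,0,0]}'
python3 rel.py .546,-.0845
```

```text
t: 8.05
position: [0.5443, -0.0838, 0.038]
orientation: [2.074, 0.287, -2.073]
wrist_force: [0.5, -0.5, 0.7]
finger_gap: 0.398
t 8.05 tcp tray mm [11.6 33.4] z 38.0 gap 0.398 F tray [ 0.37 -0.62] 0.73 yaw 15.78
.546,-.0845 tool offset [ 0.      0.0012 -0.0014]
```

```bash
python3 -m pendant '{"claw":[0.65,0.75,0.8,0.85,0.9,0.95,1,1,1],"offset":[[-0.0015,0.0012,-0.0014],[0,0,0],[0,0,0],[0,0,0],[0,0,0],[0,0,0],[0,0,0],[0,0,0],[0,0,0]],"yaw":[0,0,0,0,0,0,0,0,0]}' 30
python3 rel.py
```

```text
t: 8.95
position: [0.5458, -0.084, 0.0396]
orientation: [2.074, 0.288, -2.073]
wrist_force: [-1.6, 1.7, 6.4]
finger_gap: 0.109
t 8.95 tcp tray mm [13.  32.8] z 39.6 gap 0.109 F tray [-1.05  2.07] 6.42 yaw 15.81
```

```bash
python3 -m pendant '{"claw":[1,1,1,1,1,1,1,1],"offset":[[-0.0005,0,0],[0,0,0.001],[0,0,0.001],[0,0,0.002],[0,0,0.003],[0,0,0.004],[0,0,0.004],[0,0,0.005]],"yaw":[0,0,0,0,0,0,0,0]}'
python3 rel.py
```

```text
t: 9.75
position: [0.5259, -0.0898, 0.0396]
orientation: [2.074, 0.287, -2.074]
wrist_force: [1.2, -0.3, -0.5]
finger_gap: 0.109
t 9.75 tcp tray mm [-7.7 32.6] z 39.6 gap 0.109 F tray [ 1.12 -0.6 ] -0.48 yaw 15.79
```

```bash
python3 -m pendant '{"claw":[1,1,1,1,1,1,1,1,1,1,1,1,1],"offset":[[0.0003,0,0.005],[0,0,0.006],[0,0,0.006],[0,0,0.006],[0,0,0.006],[0,0,0.006],[0,0,0.006],[0,0,0.005],[0,0,0.003],[0,0,0.002],[0,0,0.002],[0,0,0.001],[0,0,0]],"yaw":[0,0,0,0,0,0,0,0,0,0,0,0,0]}'
python3 rel.py
```

```text
t: 11.05
position: [0.4746, -0.1044, 0.0396]
orientation: [2.074, 0.287, -2.073]
wrist_force: [2.7, 1.5, 5.6]
finger_gap: 0.11
t 11.05 tcp tray mm [-61.   32.6] z 39.6 gap 0.11 F tray [2.97 0.74] 5.56 yaw 15.8
```

```bash
python3 -m pendant '{"claw":[1,1,1,1,1],"offset":[[0,0,0.0005],[0,0,0.0005],[0,0,0.0005],[0,0,0],[0,0,0]],"yaw":[0,0,0,0,0]}'
python3 rel.py
```

```text
t: 11.55
position: [0.4734, -0.1048, 0.0396]
orientation: [2.074, 0.287, -2.073]
wrist_force: [2.4, 0.9, 4.4]
finger_gap: 0.109
t 11.55 tcp tray mm [-62.3  32.6] z 39.6 gap 0.109 F tray [2.51 0.19] 4.36 yaw 15.81
```

```bash
python3 -m pendant '{"claw":[1,1,1,1],"offset":[[0,0,0.0005],[0,0,0.0004],[0,0,0],[0,0,0]],"yaw":[0,0,0,0]}'
python3 rel.py
```

```text
t: 11.95
position: [0.4726, -0.105, 0.0396]
orientation: [2.074, 0.287, -2.073]
wrist_force: [3.5, 1.2, 5.3]
finger_gap: 0.107
t 11.95 tcp tray mm [-63.2  32.6] z 39.6 gap 0.107 F tray [3.75 0.22] 5.28 yaw 15.81
```

Release, rise, and move aside toward yellow at height, then look.

```bash
python3 -m pendant '{"claw":[0.9,0.8,0.7,0.6,0.6,0.6,0.6,0.6,0.6,0.6,0.6,0.6,0.6],"offset":[[0,0,0],[0,0,0],[0,0,0],[0,0,0],[-0.005,0,0],[-0.015,0,0],[-0.03,0,0],[-0.03,0,0],[-0.03,0,0],[-0.02,0.04,0.02],[0,0.04,0.02],[0,0.04,0.02],[0,0,0]],"yaw":[0,0,0,0,0,0,0,0,0,0,0,0,0]}'
python3 rel.py .5697,-.1695
python3 - <<'E'
from h import *
T=np.load("/tmp/tray.npz")
for n,box,z in(("top",(185,160,320,270),.058),("side",(190,170,310,260),.05)):
    d=get_image(n);np.savez("/tmp/"+n+"2",**d)
    for c in HUE:
        l,s,ce=mask(d,c,box)
        for i in range(1,len(s)):
            if s[i,4]>25:
                w=ray(d,ce[i],z)[0,:2];print(n,c,s[i].tolist(),w.round(4),((w-T["t"])@T["R"]*1e3).round(1))
d=dict(np.load("/tmp/top2.npz"))
cv2.imwrite("pics/t2.png",cv2.resize(d["color"][160:270,185:320,::-1],None,fx=5.5,fy=5.5,interpolation=cv2.INTER_CUBIC))
E
```

```text
t: 13.25
position: [0.4466, -0.2415, 0.1699]
orientation: [2.076, 0.279, -2.075]
wrist_force: [0.3, 0.8, -0.6]
finger_gap: 0.405
t 13.25 tcp tray mm [-125.5  -91.6] z 169.9 gap 0.405 F tray [0.49 0.7 ] -0.57 yaw 15.46
.5697,-.1695 tool offset [-1.000e-04 -3.660e-02 -1.379e-01]
top yellow [280, 196, 9, 14, 74] [ 0.5695 -0.1694] [ 12.5 -55.9]
top blue [288, 231, 8, 13, 63] [ 0.4958 -0.186 ] [-62.9 -51.7]
top red [250, 240, 9, 14, 79] [ 0.4748 -0.1067] [-61.5  30.4]
side yellow [266, 215, 11, 14, 98] [ 0.5641 -0.1796] [  4.6 -64.2]
side blue [240, 227, 11, 16, 117] [ 0.4899 -0.1942] [-70.9 -58. ]
side red [214, 211, 13, 16, 131] [ 0.4684 -0.1142] [-69.6  24.9]
```

View pics/t2.png

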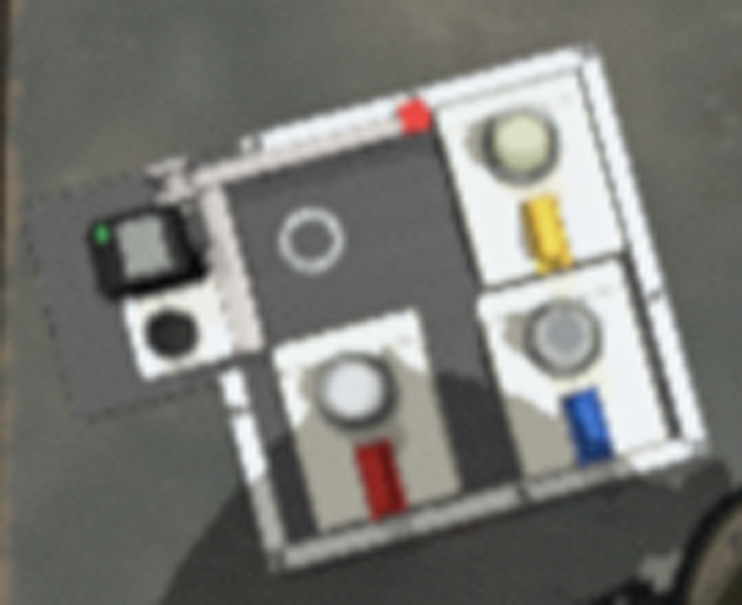

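```bash
python3 -m pendant '{"claw":[0.6,0.6,0.6,0.6,0.6,0.6,0.6,0.6,0.6,0.6,0.6,0.6],"offset":[[0,-0.008,-0.025],[0,-0.011,-0.04],[0,-0.011,-0.04],[0,-0.0066,-0.025],[0,0,-0.008],[0,0,0],[0.03,0,0],[0.03,0,0],[0.02,0,0],[0.01,0,0],[0,0,0],[0,0,0]],"yaw":[0,0,0,0,0,0,0,0,0,0,0,0]}'
python3 rel.py .5697,-.1695
```

```text
t: 14.55
position: [0.5699, -0.1643, 0.0803]
orientation: [2.075, 0.287, -2.073]
wrist_force: [-0.1, -0.3, -0.5]
finger_gap: 0.403
t 14.55 tcp tray mm [ 14.2 -51.1] z 80.3 gap 0.403 F tray [-0.19 -0.24] -0.53 yaw 15.77
.5697,-.1695 tool offset [0.     0.0049 0.0016]
```

```bash
python3 -m pendant '{"claw":[0.6,0.6,0.6,0.6,0.6,0.6,0.6,0.65,0.75,0.8,0.85,0.9,0.95,1,1,1],"offset":[[0,0.0049,0.0012],[0.015,0,0],[0.013,0,0],[0.007,0,0],[0.004,0,0],[0.001,0,0],[0,0,0],[0,0,0],[0,0,0],[0,0,0],[0,0,0],[0,0,0],[0,0,0],[0,0,0],[0,0,0],[0,0,0]],"yaw":[0,0,0,0,0,0,0,0,0,0,0,0,0,0,0,0]}' 30
python3 rel.py
```

```text
t: 16.15
position: [0.5703, -0.1691, 0.0397]
orientation: [2.074, 0.287, -2.073]
wrist_force: [0.3, -0.0, 3.0]
finger_gap: 0.108
t 16.15 tcp tray mm [ 13.3 -55.8] z 39.7 gap 0.108 F tray [ 0.25 -0.08] 3.01 yaw 15.8
```

```bash
python3 -m pendant '{"claw":[1,1,1,1,1,1,1,1,1,1],"offset":[[0,-0.001,0],[0,-0.001,0],[0,-0.002,0],[0,-0.003,0],[0,-0.003,0],[0,-0.003,0],[0,-0.003,0],[0,-0.003,0],[0,-0.002,0],[0,-0.001,0]],"yaw":[0,0,0,0,0,0,0,0,0,0]}'
python3 rel.py
```

```text
t: 17.15
position: [0.5646, -0.1484, 0.0397]
orientation: [2.074, 0.285, -2.072]
wrist_force: [1.5, -5.8, 3.2]
finger_gap: 0.111
t 17.15 tcp tray mm [ 13.5 -34.4] z 39.7 gap 0.111 F tray [-0.14 -6.04] 3.23 yaw 15.77
```

```bash
python3 -m pendant '{"claw":[1,1,1,1,1],"offset":[[0,-0.001,0],[0,-0.001,0],[0,-0.001,0],[0,-0.001,0],[0,-0.001,0]],"yaw":[0,0,0,0,0]}'
python3 rel.py
```

```text
t: 17.65
position: [0.5632, -0.1436, 0.0397]
orientation: [2.074, 0.285, -2.073]
wrist_force: [0.2, -4.4, 7.2]
finger_gap: 0.107
t 17.65 tcp tray mm [ 13.5 -29.4] z 39.7 gap 0.107 F tray [-0.95 -4.26] 7.18 yaw 15.76
```

```bash
python3 -m pendant '{"claw":[1,1,1,1,1,1,1,1,1,1,1,1,1,1,1],"offset":[[0,-0.002,0],[0,-0.003,0],[0,-0.004,0],[0,-0.005,0],[0,-0.005,0],[0,-0.005,0],[0,-0.005,0],[0,-0.005,0],[0,-0.005,0],[0,-0.004,0],[0,-0.003,0],[0,-0.002,0],[0,-0.002,0],[0,-0.001,0],[0,-0.001,0]],"yaw":[0,0,0,0,0,0,0,0,0,0,0,0,0,0,0]}'
python3 rel.py
```

```text
t: 19.15
position: [0.5487, -0.0927, 0.0397]
orientation: [2.074, 0.287, -2.073]
wrist_force: [1.2, -4.5, 5.3]
finger_gap: 0.11
t 19.15 tcp tray mm [13.4 23.6] z 39.7 gap 0.11 F tray [-0.02 -4.64] 5.27 yaw 15.82
```

Now creep: 0.7 mm per row, about 7 mm.

```bash
python3 -m pendant '{"claw":[1,1,1,1,1,1,1,1,1,1],"offset":[[0,-0.0007,0],[0,-0.0007,0],[0,-0.0007,0],[0,-0.0007,0],[0,-0.0007,0],[0,-0.0007,0],[0,-0.0007,0],[0,-0.0007,0],[0,-0.0007,0],[0,-0.0005,0]],"yaw":[0,0,0,0,0,0,0,0,0,0]}'
python3 rel.py
```

```text
t: 20.15
position: [0.5465, -0.0856, 0.0396]
orientation: [2.074, 0.289, -2.073]
wrist_force: [0.8, -3.2, 6.9]
finger_gap: 0.111
t 20.15 tcp tray mm [13.3 31. ] z 39.6 gap 0.111 F tray [-0.1  -3.29] 6.89 yaw 15.85
```

```bash
python3 -m pendant '{"claw":[1,1,1,1],"offset":[[0,-0.0004,0],[0,-0.0004,0],[0,-0.0004,0],[0,-0.0002,0]],"yaw":[0,0,0,0]}'
python3 rel.py
```

```text
t: 20.55
position: [0.5461, -0.0839, 0.0396]
orientation: [2.074, 0.291, -2.073]
wrist_force: [0.6, -1.2, 7.9]
finger_gap: 0.113
t 20.55 tcp tray mm [13.3 32.8] z 39.6 gap 0.113 F tray [ 0.22 -1.32] 7.93 yaw 15.88
```

```bash
python3 -m pendant '{"claw":[1,1,1,1],"offset":[[0,-0.0003,0],[0,-0.0003,0],[0,-0.0003,0],[0,0,0]],"yaw":[0,0,0,0]}'
python3 rel.py
```

```text
t: 20.95
position: [0.546, -0.0835, 0.0396]
orientation: [2.074, 0.289, -2.073]
wrist_force: [1.3, -2.2, 5.8]
finger_gap: 0.11
t 20.95 tcp tray mm [13.3 33.2] z 39.6 gap 0.11 F tray [ 0.66 -2.51] 5.84 yaw 15.85
```

```bash
python3 -m pendant '{"claw":[1,1,1],"offset":[[0,-0.0004,0],[0,-0.0004,0],[0,0,0]],"yaw":[0,0,0]}'
python3 rel.py
```

```text
t: 21.25
position: [0.5457, -0.0827, 0.0396]
orientation: [2.074, 0.289, -2.073]
wrist_force: [0.5, -2.7, 7.2]
finger_gap: 0.107
t 21.25 tcp tray mm [13.3 34. ] z 39.6 gap 0.107 F tray [-0.22 -2.72] 7.24 yaw 15.84
```

```bash
python3 -m pendant '{"claw":[1,1,1],"offset":[[0,-0.0003,0],[0,-0.0002,0],[0,0,0]],"yaw":[0,0,0]}'
python3 rel.py
```

```text
t: 21.55
position: [0.5457, -0.0825, 0.0396]
orientation: [2.074, 0.288, -2.073]
wrist_force: [1.5, -3.9, 6.0]
finger_gap: 0.11
t 21.55 tcp tray mm [13.3 34.3] z 39.6 gap 0.11 F tray [ 0.37 -4.17] 6.05 yaw 15.84
```

```bash
python3 -m pendant '{"claw":[1,1,1],"offset":[[0,-0.0003,0],[0,-0.0002,0],[0,0,0]],"yaw":[0,0,0]}'
python3 rel.py
```

```text
t: 21.85
position: [0.5457, -0.0824, 0.0397]
orientation: [2.073, 0.287, -2.073]
wrist_force: [1.7, -5.5, 5.1]
finger_gap: 0.105
t 21.85 tcp tray mm [13.3 34.3] z 39.7 gap 0.105 F tray [ 0.16 -5.72] 5.11 yaw 15.82
```

Run:
```python
from h import *
d=get_image("side");np.savez("/tmp/side3",**d);cv2.imwrite("pics/s3.png",cv2.resize(d["color"][160:260,200:330,::-1],None,fx=5.5,fy=5.5,interpolation=cv2.INTER_CUBIC))
```

```text
(no output)
```

View pics/s3.png

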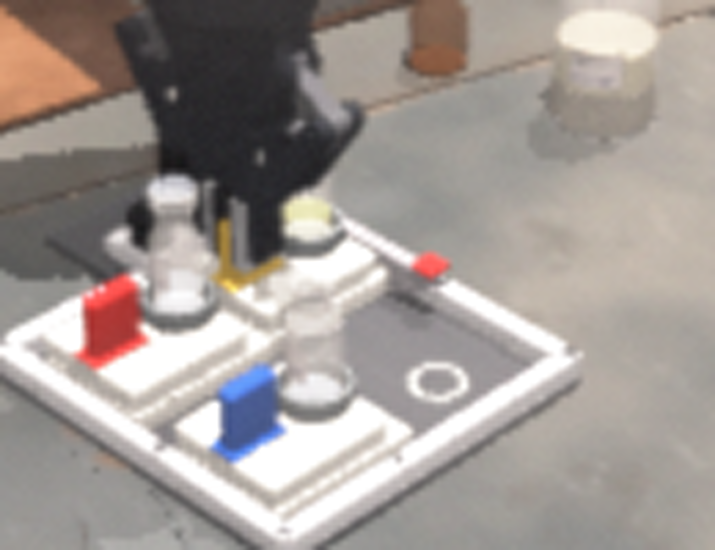

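```bash
python3 -m pendant '{"claw":[1,1,1,1],"offset":[[0,-0.0003,0],[0,-0.0003,0],[0,0,0],[0,0,0]],"yaw":[0,0,0,0]}'
python3 rel.py
python3 - <<'E'
from h import *
d=get_image("side");np.savez("/tmp/side4",**d)
for f in("side","side2","side3","side4"):
    d=dict(np.load(f"/tmp/{f}.npz"));l,s,ce=mask(d,"red",(265,195,292,220));i=1+s[1:,4].argmax();print(f,s[i].tolist(),ce[i].round(2))
E
```

```text
t: 22.3
position: [0.5457, -0.0824, 0.0397]
orientation: [2.073, 0.286, -2.073]
wrist_force: [1.5, -7.4, 5.8]
finger_gap: 0.109
t 22.3 tcp tray mm [13.3 34.4] z 39.7 gap 0.109 F tray [-0.54 -7.54] 5.8 yaw 15.81
side [275, 206, 4, 4, 12] [276.92 207.67]
side2 [275, 206, 4, 4, 12] [276.92 207.67]
side3 [275, 206, 6, 5, 18] [277.67 207.83]
side4 [275, 206, 6, 5, 18] [277.67 207.83]
```

```bash
python3 -m pendant '{"claw":[1,1,1,1,1,1],"offset":[[0,0.0005,0],[0,0.0005,0],[0,0.0005,0],[0,0.0005,0],[0,0.0005,0],[0,0,0]],"yaw":[0,0,0,0,0,0]}'
python3 rel.py
```

```text
t: 22.95
position: [0.5457, -0.0825, 0.0397]
orientation: [2.074, 0.292, -2.074]
wrist_force: [1.0, 0.9, 7.1]
finger_gap: 0.108
t 22.95 tcp tray mm [13.3 34.2] z 39.7 gap 0.108 F tray [1.23 0.54] 7.08 yaw 15.88
```

```bash
python3 -m pendant '{"claw":[1,1,1,1],"offset":[[0,0.0005,0],[0,0.0005,0],[0,0,0],[0,0,0]],"yaw":[0,0,0,0]}'
python3 rel.py
```

```text
t: 23.35
position: [0.5457, -0.0826, 0.0397]
orientation: [2.074, 0.294, -2.074]
wrist_force: [-0.3, 3.3, 9.7]
finger_gap: 0.105
t 23.35 tcp tray mm [13.3 34.1] z 39.7 gap 0.105 F tray [0.6  3.22] 9.75 yaw 15.92
```

```bash
python3 -m pendant '{"claw":[1,1,1,1],"offset":[[0,0.0005,0],[0,0.0005,0],[0,0.0003,0],[0,0,0]],"yaw":[0,0,0,0]}'
python3 rel.py
```

```text
t: 23.75
position: [0.5458, -0.0835, 0.0397]
orientation: [2.074, 0.296, -2.075]
wrist_force: [-0.9, 4.4, 10.5]
finger_gap: 0.105
t 23.75 tcp tray mm [13.1 33.3] z 39.7 gap 0.105 F tray [0.35 4.43] 10.47 yaw 15.95
```

```bash
python3 -m pendant '{"claw":[1,1,1,1],"offset":[[0,0.0004,0],[0,0.0004,0],[0,0.0004,0],[0,0,0]],"yaw":[0,0,0,0]}'
python3 rel.py
```

```text
t: 24.15
position: [0.5459, -0.0841, 0.0397]
orientation: [2.074, 0.297, -2.075]
wrist_force: [-1.6, 5.4, 10.5]
finger_gap: 0.11
t 24.15 tcp tray mm [13.1 32.7] z 39.7 gap 0.11 F tray [-0.02  5.65] 10.52 yaw 15.97
```

```bash
python3 -m pendant '{"claw":[1,1,1,1,1,1,1,1,1,1],"offset":[[0,-0.0007,0],[0,-0.0007,0],[0,-0.0007,0],[0,-0.0007,0],[0,-0.0007,0],[0,-0.0006,0],[0,-0.0005,0],[0,-0.0005,0],[0,-0.0005,0],[0,0,0]],"yaw":[0,0,0,0,0,0,0,0,0,0]}'
python3 rel.py
```

```text
t: 25.15
position: [0.5456, -0.0824, 0.0397]
orientation: [2.073, 0.287, -2.073]
wrist_force: [1.3, -5.9, 5.6]
finger_gap: 0.105
t 25.15 tcp tray mm [13.3 34.3] z 39.7 gap 0.105 F tray [-0.37 -6.02] 5.63 yaw 15.82
```

```bash
python3 -m pendant '{"claw":[1,0.95,0.85,0.75,0.65,0.6,0.6,0.6,0.6,0.6,0.6,0.6,0.6,0.6,0.6],"offset":[[0,0.0008,0],[0,0,0],[0,0,0],[0,0,0],[0,0,0],[0,0,0],[-0.005,0,0],[-0.015,0,0],[-0.03,0,0],[-0.03,0,0],[-0.03,0,0],[-0.03,0.035,0.03],[0,0.035,0.03],[0,0.035,0.03],[0,0.035,0.03]],"yaw":[0,0,0,0,0,0,0,0,0,0,0,0,0,0,0]}'
python3 -m pendant '{"claw":[0.6,0.6,0.6,0.6,0.6,0.6],"offset":[[0,0.035,0.02],[0,0.035,0.02],[0,0.035,0.02],[0,0,0],[0,0,0],[0,0,0]],"yaw":[0,0,0,0,0,0]}'
python3 rel.py
python3 - <<'E'
from h import *
T=np.load("/tmp/tray.npz")
for n,box,z in(("top",(185,160,320,270),.058),("side",(190,170,310,260),.05)):
    d=get_image(n);np.savez("/tmp/"+n+"5",**d)
    for c in HUE:
        l,s,ce=mask(d,c,box)
        for i in range(1,len(s)):
            if s[i,4]>8:
                w=ray(d,ce[i],z)[0,:2];print(n,c,s[i].tolist(),ce[i].round(1),w.round(4),((w-T["t"])@T["R"]*1e3).round(1))
A=[cv2.resize(np.load(f"/tmp/{n}.npz")["color"][b[1]:b[3],b[0]:b[2],::-1],(400,300),interpolation=cv2.INTER_CUBIC) for n,b in(("top",(215,160,315,235)),("top5",(215,160,315,235)),("side",(220,170,300,230)),("side5",(220,170,300,230)))]
cv2.imwrite("pics/f.png",np.vstack([np.hstack(A[:2]),np.hstack(A[2:])]))
E
```

```text
t: 26.65
position: [0.4696, -0.2479, 0.1776]
orientation: [2.074, 0.288, -2.072]
wrist_force: [0.8, -0.1, -0.1]
finger_gap: 0.397
t: 27.25
position: [0.441, -0.363, 0.1767]
orientation: [2.074, 0.289, -2.074]
wrist_force: [-0.1, 0.2, -0.3]
finger_gap: 0.4
t 27.25 tcp tray mm [-164. -207.] z 176.7 gap 0.4 F tray [-0.09  0.18] -0.28 yaw 15.83
top yellow [240, 207, 9, 13, 74] [243.7 212.8] [ 0.5464 -0.0843] [13.5 32.3]
top blue [288, 231, 8, 13, 67] [291.6 237.4] [ 0.4953 -0.1862] [-63.4 -51.8]
top red [258, 178, 6, 6, 24] [260.4 181. ] [ 0.6148 -0.1189] [ 69.8 -19.7]
top red [250, 240, 9, 14, 79] [253.8 246.8] [ 0.4747 -0.1065] [-61.6  30.5]
side yellow [240, 208, 4, 5, 14] [241.4 210.4] [ 0.5244 -0.1095] [-14.6  14.1]
side blue [240, 228, 11, 15, 100] [244.  235.6] [ 0.4874 -0.1966] [-73.9 -59.5]
side red [214, 210, 12, 17, 130] [219.8 218.2] [ 0.4686 -0.1138] [-69.4  25.3]
```

View pics/f.png

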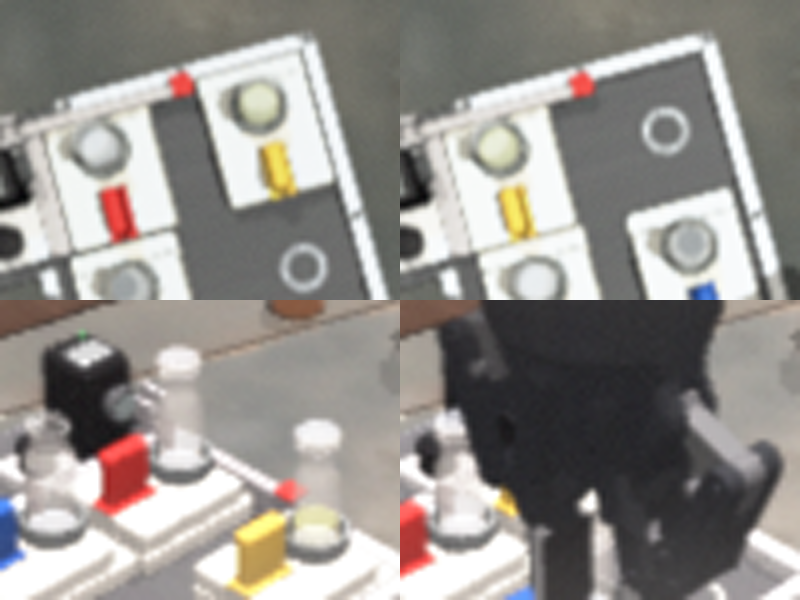

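```bash
python3 -c "
from plant import *
print(close_job())"
```

```text
the job is handed in; nothing more can be done
None
```

The yellow carrier is in the reading station against the stop with the latch down. I handed the job in at about 27 s of the 54 s allowed; the system reports no verdict.

- **Moves:** I slid blue from exit to park, then red from the station across to exit, then yellow from feed under the latch to the stop. Each was gripped by its tab and slid on the deck.
- **Stop:** Yellow halted with the gripper at about y +34.3 mm in the tray. I pressed it there with at most about 7.5 N, eased off and let go.
- **Final positions (top camera, tray x/y in mm):**

| Carrier | Tab x | Tab y |
|---|---|---|
| Yellow | 13.5 | 32.3 |
| Blue | -63.4 | -51.8 |
| Red | -61.6 | 30.5 |

All three are inside their windows. The gripper is clear of everything and the wrist force is near zero.

- **Latch:** With yellow pressed home, the latch's red marker was within 1 px of where it was with no carrier in the station. That is lower than it would sit if lifted. The push force also fell from about 4.6 to 1.3 N near the end of travel, as the nose would on dropping.
- **Weaker checks:**
  - A test pull to the right met up to 5.7 N but moved the carrier about 1.7 mm, slightly more than the 1.5 mm play. It was not a clean proof of the latch, so I pushed the carrier home again.
  - During grips and slides the wrist showed up to about 10 N of downward press on the carrier and once a pull of about 4 N upward, with no visible lifting.
  - In the last side picture the arm hid most of the station.
  - I did not re-measure the bystanders; the arm did not go near them.

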